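Stand the slide case up in the reader and log it

TASK

The flat case of microscope slides was left lying on the reader's shelf. Tip it up so that it stands upright on its thin edge on the shelf, blue spine on top and its broad side backed up square against the fence; then push the orange read slide all the way away from you and let it spring back home. Leave the bottle, beaker and dish where they stand.

Things in the scene. Friction and masses are not known exactly. Their poses are not given: they have to be found in the camera images.
- reader: Fixed white and blue reader station: shelf, fence, slide pod in a row. Origin: at table level under the middle of the fence's face on the shelf side; x points from the shelf to the fence and pod (roughly to the robot's left), y roughly towards the robot, z up. The white shelf is a solid block 60 mm high, x -85 to 0 mm, y -70 to 70 mm. The table beside it (x below -85 mm) is clear.
- fence_top (a point): Middle of the top edge of the blue fence, on its shelf side, 45 mm above the shelf, 105 mm above the table; reader frame x = 0, y = 0. The fence is 14 mm thick (behind this point) and runs y -70 to 70 mm.
- shelf_front (a point): Middle of the shelf's top edge farthest from the fence, 60 mm above the table, at x = -85 mm in the reader's frame.
- slide_case: Loose rigid white plastic case, a plain box 130 (own x) x 100 (own y) x 34 mm thick (own z), 0.17 to 0.35 kg. Origin: centre of its underside as it lies; x points to the blue spine edge, z out of the lid. It starts flat on the shelf, spine away from the fence, foot within 10 mm of the fence, spine side overhanging the shelf's free edge by 45 to 52 mm. Standing: own x up, lid facing the fence.
- case_foot (a point): Centre of the case's thin face (100 x 34 mm) opposite the spine: the face it must stand on.
- case_spine (a point): Centre of the case's blue spine face (100 x 34 mm): on top at the end.
- read_slide (a joint): Travel of the read slide in m: 0 home (at the robot's end of its track), 0.040 at its end stop, away from the robot (it grows along the reader's -y). A spring drives it home: about 1.2 N to start it, 3.6 N at the end, plus 0.2 N friction.
- slide_top (a point): Centre of the top of the orange grip of the read slide: a block 16 mm (along travel) x 30 mm (across) x 30 mm high on the blue pod; moves with it. Home: reader frame x 115, y 30, z 90.5 mm. Pod: x 90 to 140, y -55 to 75 mm, top 60 mm above the table, joined to the fence by a 40 mm high bridge, y -55 to 55 mm.
- bottle: Bystander: amber dropper bottle, diameter 40 mm, 75 mm high, loose, beyond the shelf. Origin: centre of its underside, z up.
- beaker: Bystander: small glass beaker, diameter 50 mm, 55 mm high, loose, to the left of the pod. Origin: centre of its underside, z up.
- dish: Bystander: flat closed dish, diameter 90 mm, 15 mm high, loose, beyond the pod. Origin: centre of its underside, z up.
Not all that is in view belongs to the job. Of the things like the slide_case, leave any that is brown or yellow; of the rest the larger one is meant.

How it is judged:
On the way, in this order (a step that is already met when the one before it is completed fails the run):
1. the case stands upright on the shelf against the fence, spine on top (angle between slide_case's own x axis and vertical below 0.1 rad and x of case_foot in the frame of reader between -0.029 and -0.008 m and y of case_foot in the frame of reader between -0.05 and 0.05 m and z of case_foot in the frame of reader between 0.056 and 0.065 m and angle between the z axis of slide_case and the x axis of reader, either way round below 0.15 rad), for 0.3 s.
2. with the case standing, the read slide is pushed to its end (at least 36 of 40 mm) (all of step 1 and value of joint read_slide above 0.036 m), for 0.05 s.
At the end, for the whole second after the job is handed in: The case rests on its thin face on the shelf, spine up, within 0.1 rad of upright and 0.15 rad of square, lid within 12 mm of the fence, at most 50 mm off the shelf's middle sideways; the read slide is within 4 mm of home; bottle, beaker and dish moved under 20 mm (all of step 1 and value of joint read_slide below 0.004 m and linear speed of slide_case below 0.02 m/s); the robot touches nothing.
It fails at once if the bottle was moved by more than 20 mm or tipped (distance of bottle from where it was at the start of the episode above 0.02 m or angle between bottle's own z axis and vertical above 0.3 rad).
It fails at once if the beaker was moved by more than 20 mm or tipped (distance of beaker from where it was at the start of the episode above 0.02 m or angle between beaker's own z axis and vertical above 0.3 rad).
It fails at once if the dish was moved by more than 20 mm or tipped (distance of dish from where it was at the start of the episode above 0.02 m or angle between dish's own z axis and vertical above 0.3 rad).
It also fails if it takes over 59 s, if anything falls off the work surface, if the arm or the gripper's body presses on something with over 40 N, if the wrist force passes 120 N, or if a joint passes its speed limit or range.

ROBOT

A 7-joint arm with a two-finger parallel gripper is mounted at the origin on the work surface. World frame = base frame: x ahead of the robot, y to its left, z up, the work surface at z = 0. Lengths are in m, angles in rad, forces in N, time in s.
With the tool pointing down it reaches from about 0.35 to 0.9 m from the base axis. Payload 7.2 kg.
Tool frame: the origin (TCP) lies on the centre line of the jaws, within the pads' length; the fingertips stand env.tips_ahead ahead of it and the grasp point (between the pads) lies 2 mm behind it (env.tips_ahead is the distance from the TCP to the fingertips, in m); z points along the fingers, x is the direction in which the jaws open and shut, and the axes are right-handed (so a half turn about z gives the same grasp; the last joint's range is limited). The gripper opens to 88 mm and grips with 3 to 60 N. Pads are 20 mm wide; open, the fingers measure 115 mm over their backs; the gripper's body (75 mm by 178 mm) begins 61 mm behind the grasp point.
Start: joints at [-1.286, 0.411, -0.013, 1.596, 0.006, 1.134, -0.082], TCP at [0.216, 0.587, 0.24] pointing down, gripper open.
Joint ranges: [-2.95, 2.95], [-0.29, 1.99], [-1.47, 1.44], [0.14, 2.54], [-1.03, 4.17], [0.13, 1.85], [-2.86, 2.86]. Speed limits (rad/s): [2.39, 2.39, 3.01, 3.01, 3.14, 3.14, 3.14].

INTERFACE

Orientations are given as a 3x3 rotation matrix whose columns are the frame's x, y, z axes.
In Python, from station import env gives the robot as it stands.
- The arm moves only by the shell command python3 -m handwheel 'ROWS' [OPENING]. ROWS is text: rows parted by semicolons, each of 6 numbers parted by spaces: the shift along the tool's x, y, z in m, then the turn, a rotation vector about the tool's x, y, z in rad. In form: dx dy dz wx wy wz; .... A call has 1 to 8 rows; each row is the pose to reach, as a shift and turn from the pose commanded when the call began, along the tool's axes at that moment; what a row does not reach only later rows make up. A row lasts 1/8 s, in which the tool goes at most 62.5 mm and 10.7 degrees, less where a joint would pass 70% of its speed; a pose out of reach is approached as far as the arm can. A call with a gripper value outside its range is refused whole. OPENING is the closure, from 0 (fully open) to 1 (shut), set as the call begins (- or left out, the last holds). The fingers move at their own pace and stop on an object; the grip force is fixed at half the most. Time passes only in rows, so rows that repeat a pose let the fingers close. It gives the time, the measured TCP pose, the force and the opening at its end, in the units of the state.
- env.state(): the state, without advancing time (a new reading comes with each control period).
- env.snapshot(name): name is "scene" or "top" or "wrist"; returns the picture (400x640x3 uint8, red, green, blue); there is no depth.
- env.calibration(name): a dict with "fx", "fy", "cx", "cy" (pixels), "R" (3x3) and "t" (3): a world point X has camera coordinates R X + t; the wrist camera has in their place "T_tool_cam" (4x4, takes a point from camera to tool coordinates, whose origin is the TCP and whose axes are the tool frame's). Camera axes: x right, y down, z forward; pixel columns grow to the right and rows downward; lengths in m; the calibration is good to about 2 mm. A picture is of the moment at which its call begins: read the wrist's pose just before it. calibration takes no time and is no camera call.
- env.close_job(): hands the job in, once; it reports no verdict.
Trained networks look in the newest picture that a camera, given by its name, has taken for a name from the list of things; names that differ only in an ending like _2 or _b are one class to them, and where a whole thing is asked for, a point or a joint stands for the part that bears it (a point fixed in the world has none). Each returns a list of dicts, best first, with "conf" (0 to 1); they miss things now and then, are a little off and sometimes report something else, mostly with a low value. They report only what shows in the picture. A call takes as long as a camera call. They do not tell look-alikes from the thing itself.
- env.silhouettes(camera, query): "pixels" (400x640 bool, what is visible of it) and "extent" ([left, top, right, bottom] in pixels, round what is visible of it).
The state is a dict: "clock": time; "q": joint angles; "joint_vel": joint speeds; "joint_efforts": joint torques, N m; "eef_pos": TCP position; "ee_rot": TCP orientation; "contact_force": force on the tool from outside, world axes, zero at the start; "wrist_torque": the same for the moment, N m; "gripper_width": finger opening in m.
Only numpy, scipy, OpenCV 4.12 (cv2) and the standard library are available. Lean on these libraries where they do the work, as an engineer would, in place of code of your own. Each camera call takes 0.05 s, during which the arm holds its last target.

## Working session

There is one attempt and no reset: what is moved stays moved. The work goes in short steps, Python scripts to look and compute and a shell command to move; the robot and the scene stay as the last step left them, time stands still between calls to the robot, and variables do not carry over. Pictures are saved under pics/ and viewed, and the job is handed in when it is done.

```bash
ls; mkdir -p pics; python3 - <<'E'
from station import env
import cv2,numpy as np
s=env.state()
for k in s: print(k,np.round(s[k],3).tolist())
print(env.tips_ahead)
for n in("scene","top","wrist"):
    im=env.snapshot(n); cv2.imwrite(f"pics/{n}0.png",im[:,:,::-1])
    c=env.calibration(n); print(n,{k:np.round(v,4).tolist() for k,v in c.items()})
E
```

```text
pics
clock 0.0
q [-1.286, 0.412, -0.013, 1.597, 0.006, 1.134, -0.082]
joint_vel [-0.0, -0.0, 0.0, 0.002, -0.0, -0.001, 0.0]
joint_efforts [-0.001, -58.795, 0.641, -29.109, -0.054, 0.018, 0.0]
eef_pos [0.216, 0.586, 0.239]
ee_rot [[0.345, 0.938, -0.0], [0.938, -0.345, -0.002], [-0.002, 0.0, -1.0]]
contact_force [0.375, -0.404, -0.39]
wrist_torque [0.0, -0.055, 0.027]
gripper_width 0.088
0.017
scene {'fx': 367.4233, 'fy': 367.4233, 'cx': 314.1725, 'cy': 202.9923, 'R': [[0.7638, 0.6454, 0.0123], [0.3941, -0.4511, -0.8007], [-0.5112, 0.6164, -0.5989]], 't': [-0.4641, -0.1305, 1.216]}
top {'fx': 465.3908, 'fy': 465.3908, 'cx': 316.5247, 'cy': 193.6453, 'R': [[0.0024, -0.9996, -0.0273], [-0.9812, 0.0029, -0.1932], [0.1932, 0.0273, -0.9808]], 't': [0.0957, 0.5648, 1.1802]}
wrist {'fx': 345.1715, 'fy': 345.1715, 'cx': 323.2846, 'cy': 197.5039, 'T_tool_cam': [[1.0, -0.0005, -0.0004, -0.002], [0.0006, 0.9586, 0.2847, -0.0787], [0.0002, -0.2847, 0.9586, -0.1444], [0.0, 0.0, 0.0, 1.0]]}
```

View pics/scene0.png

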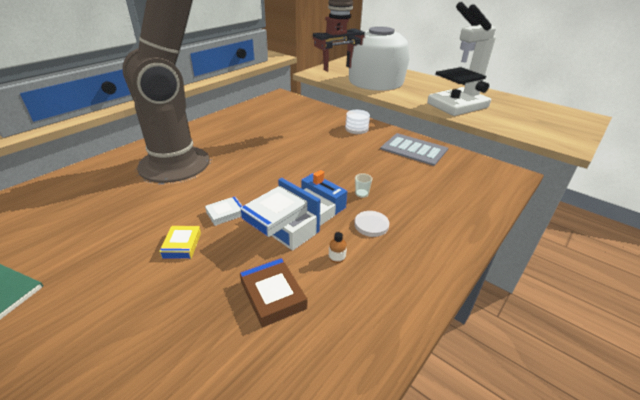

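View pics/top0.png

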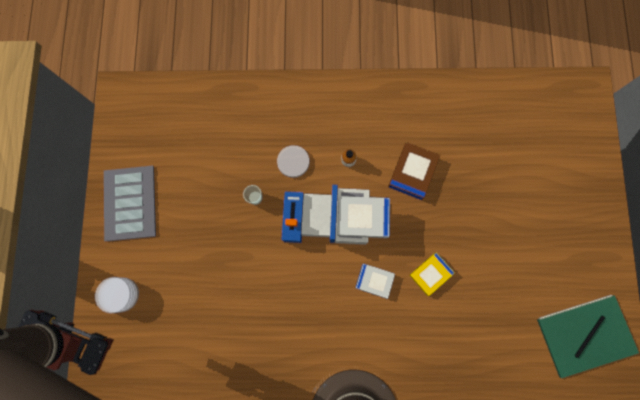

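View pics/wrist0.png

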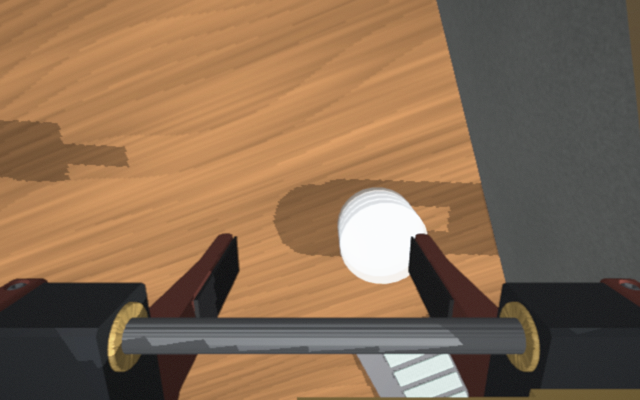

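Candidates (top picture): a white case on the shelf (362,216), a small white case (376,281), a yellow one (433,274) and a brown one (415,171). The white one on the shelf is the larger non-brown/yellow one; I'll confirm that with a crop.

```bash
python3 - <<'E'
from station import env
import cv2,numpy as np
im=cv2.imread("pics/top0.png")
cv2.imwrite("pics/crop0.png",cv2.resize(im[140:310,230:460],None,fx=3.4,fy=3.4,interpolation=cv2.INTER_CUBIC))
im=cv2.imread("pics/scene0.png")
cv2.imwrite("pics/crop1.png",cv2.resize(im[160:280,190:400],None,fx=3.8,fy=3.8,interpolation=cv2.INTER_CUBIC))
for q in("slide_case","reader","slide_top","bottle","beaker","dish"):
  for cam in("top","scene"):
    for d in env.silhouettes(cam,q)[:4]: print(cam,q,round(d["conf"],2),d["extent"],d["pixels"].sum(), np.argwhere(d["pixels"]).mean(0)[::-1].round(1))
E
```

```text
top slide_case 0.89 [390.0, 144.3, 437.2, 200.9] 1794 [413.7 170.6]
top slide_case 0.88 [335.8, 194.9, 393.7, 237.4] 2091 [363.7 216.5]
top slide_case 0.77 [356.2, 265.2, 391.9, 300.5] 865 [374.6 280.4]
top slide_case 0.65 [410.2, 250.5, 458.6, 294.9] 1014 [431.6 273.4]
scene slide_case 0.86 [207.2, 193.1, 243.3, 223.2] 687 [224.  209.8]
scene slide_case 0.8 [241.6, 185.3, 308.8, 232.5] 1972 [273.6 209.7]
scene slide_case 0.76 [238.3, 257.8, 307.9, 330.3] 2923 [273.3 291.4]
scene slide_case 0.61 [159.5, 224.9, 202.2, 256.4] 1097 [180.7 241.2]
top reader 0.75 [281.8, 181.8, 369.2, 245.4] 3077 [316.2 215.5]
scene reader 0.58 [273.1, 172.8, 346.2, 248.7] 2682 [312.1 207.6]
scene slide_top 0.57 [312.7, 170.0, 323.6, 182.0] 129 [318.3 176.3]
top bottle 0.68 [339.8, 150.9, 356.5, 164.7] 225 [348.5 157.8]
top bottle 0.54 [336.7, 196.8, 392.3, 237.8] 2066 [363.6 216.5]
scene bottle 0.75 [327.5, 227.4, 346.4, 262.1] 428 [337.4 247.9]
top beaker 0.64 [243.0, 182.8, 262.2, 204.2] 298 [252.3 194.3]
scene beaker 0.75 [356.5, 172.2, 369.1, 198.9] 354 [362.7 184.6]
top dish 0.94 [275.3, 142.3, 309.6, 178.3] 773 [293.  160.9]
scene dish 0.89 [353.9, 210.6, 386.1, 237.2] 686 [371.5 223.2]
```

View pics/crop0.png

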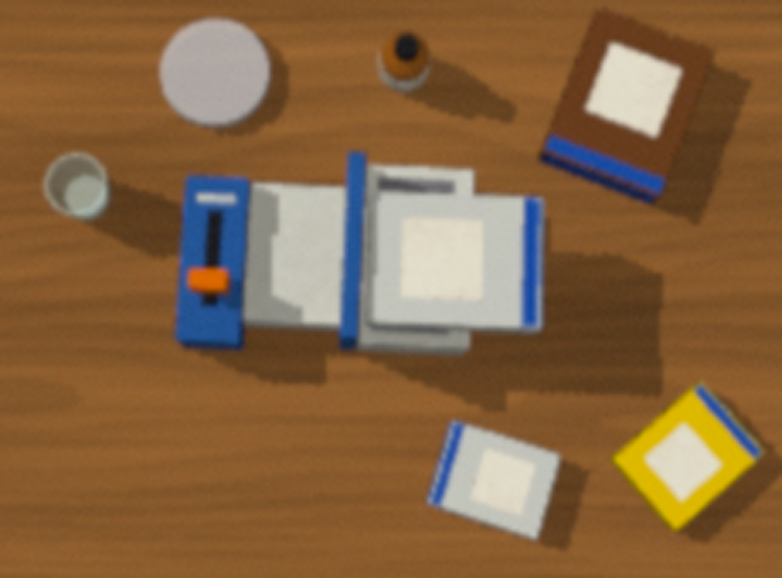

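View pics/crop1.png

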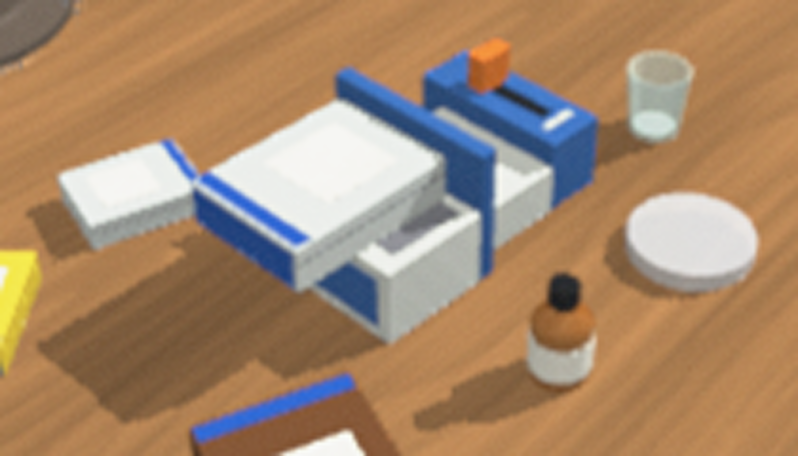

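The crops confirm the white case on the shelf (crop centre 455,262), with its blue spine to the right, away from the fence. Next I'll fit the poses from corners in both views.

```bash
cat > h.py <<'E'
import numpy as np
from scipy.optimize import least_squares
from station import env
def proj(cam,X):
    c=env.calibration(cam); p=np.asarray(X)@np.array(c["R"]).T+np.array(c["t"])
    return np.c_[c["fx"]*p[:,0]/p[:,2]+c["cx"],c["fy"]*p[:,1]/p[:,2]+c["cy"]]
def place(p,L):
    L=np.asarray(L,float);c,s=np.cos(p[2]),np.sin(p[2])
    return np.c_[p[0]+c*L[:,0]-s*L[:,1],p[1]+s*L[:,0]+c*L[:,1],L[:,2]]
E
python3 - <<'E'
from h import *
T=lambda l:np.array(l)/3.4+[230,140]-.5*(1-1/3.4)
S=lambda l:np.array(l)/3.8+[190,160]-.5*(1-1/3.8)
# reader
RL_t=[[.014,-.07,.105],[0,-.07,.105],[.014,.07,.105],[0,.07,.105],[.14,-.055,.06],[.09,-.055,.06],[-.085,-.07,.06]]
RP_t=T([[348,153],[366,153],[340,345],[358,346],[189,176],[249,179],[474,169]])
RL_s=[[0,.07,.105],[0,-.07,.105],[.014,-.07,.105],[.09,.075,.06],[.14,-.055,.06],[.09,-.055,.06],[-.085,-.07,.06]]
RP_s=S([[338,72],[480,160],[494,152],[425,75],[597,120],[550,150],[387,265]])
f=lambda p:np.r_[proj("top",place(p,RL_t))-RP_t,proj("scene",place(p,RL_s))-RP_s].ravel()
for name,F in(("both",f),("top",lambda p:f(p)[:14]),("scene",lambda p:f(p)[14:])):
    r=least_squares(F,[.5,0,1.6]);print(name,r.x.round(4),np.abs(r.fun).max().round(2)); 
    if name=="both": print(r.fun.reshape(-1,2).round(1).tolist()); rp=r.x
h=.094
CL_t=[[.065,.05,h],[.065,-.05,h],[-.065,-.05,h],[-.065,.05,h]]  # case: x to spine
CP_t=T([[543,197],[541,330],[371,328],[375,193]])
CL_s=[[.065,-.05,h],[-.065,-.05,h],[-.065,.05,h],[.065,.05,h],[.065,.05,.06],[.065,-.05,.06]]
CP_s=S([[197,180],[343,100],[443,158],[298,248],[296,291],[197,214]])
def solve(flip):
  L1=np.array(CL_t);L2=np.array(CL_s)
  if flip: L1[:,1]*=-1;L2[:,1]*=-1
  g=lambda p:np.r_[proj("top",place(p,L1))-CP_t,proj("scene",place(p,L2))-CP_s].ravel()
  return least_squares(g,[.5,-.1,-1.57])
for fl in(0,1):
  r=solve(fl);print(r.x.round(4),r.cost,r.fun.reshape(-1,2).round(1).tolist())
  d=r.x[:2]-rp[:2];c,s=np.cos(rp[2]),np.sin(rp[2]);print("case in reader",c*d[0]+s*d[1],-s*d[0]+c*d[1],r.x[2]-rp[2])
E
```

```text
both [0.5076 0.0445 1.5088] 2.3
[[0.2, 0.1], [0.4, 0.4], [-0.7, -1.7], [-0.4, -1.7], [-0.8, -0.3], [0.3, -0.1], [0.5, 1.1], [-1.5, -0.1], [-0.0, -0.9], [0.3, -1.2], [-1.0, -0.5], [0.4, -1.1], [0.7, -1.3], [-0.8, 2.3]]
top [0.507  0.044  1.5205] 1.43
scene [0.5085 0.0446 1.4948] 2.4
[ 0.4984 -0.0246 -1.6133] 10.615655262167875 [[-0.1, 0.4], [-0.1, 0.3], [-1.7, -1.3], [-1.5, -0.4], [-2.2, -0.1], [-0.7, -1.1], [0.9, -0.6], [-0.8, 0.7], [0.6, 0.7], [-0.7, 2.0]]
case in reader -0.06959784966532152 0.00490127675914638 -3.1221175930262155
[ 0.5024 -0.0248 -2.3219] 5657.188664280101 [[-20.1, 49.0], [6.9, -19.0], [18.9, -52.4], [-8.7, 15.3], [5.5, 12.2], [23.6, 29.6], [-6.4, -10.1], [-20.0, -30.8], [-18.2, -31.3], [6.9, 14.5]]
case in reader -0.069528481427412 0.0009108553425926499 -3.8306849261005116
```

```bash
cat >> h.py <<'E'
from scipy.spatial.transform import Rotation as Ro
RP=np.array([0.5073,0.0443,1.512])   # reader x,y,yaw
def r2w(p):
    return place(RP,[p])[0]
def Rfork(deg,yaw=None):   # tool z along reader +x tilted deg below horizontal, camera up
    yaw=RP[2] if yaw is None else yaw
    a=np.radians(deg);h=np.array([np.cos(yaw),np.sin(yaw),0]);up=np.array([0,0,1.])
    z=np.cos(a)*h-np.sin(a)*up; x=np.cross(h,up); y=np.cross(z,x)
    return np.c_[x,y,z]
def rel(pos,R,tip=False):
    s=env.state();p0=np.array(s["eef_pos"]);R0=np.array(s["ee_rot"])
    pos=np.array(pos,float)
    if tip: pos=pos-env.tips_ahead*R[:,2]
    d=R0.T@(pos-p0); w=Ro.from_matrix(R0.T@R).as_rotvec()
    print("rel",d.round(4),w.round(3),"dist",np.linalg.norm(d).round(3),"deg",np.degrees(np.linalg.norm(w)).round(1))
def show():
    s=env.state()
    print("t",round(float(s["clock"]),2),"q",np.round(s["q"],2).tolist(),"p",np.round(s["eef_pos"],4).tolist(),"F",np.round(s["contact_force"],1).tolist(),"w",round(float(s["gripper_width"]),3))
    print(np.round(s["ee_rot"],3).tolist())
E
python3 - <<'E'
from h import *
R=np.array(env.state()["ee_rot"])
rel([.45,-.22,.36],Rfork(90)); rel([.45,-.22,.36],Rfork(35))
E
```

```text
rel [-0.676   0.4982 -0.1204] [-0.    -0.     1.277] dist 0.848 deg 73.2
rel [-0.676   0.4982 -0.1204] [0.822 0.61  1.172] dist 0.848 deg 89.2
```

```bash
python3 -m handwheel '-0.03 0.02 -0.06 0 0 0.1; -0.08 0.06 -0.12 0 0 0.2; -0.676 0.498 -0.12 0 0 1.277; -0.676 0.498 -0.12 0 0 1.277; -0.676 0.498 -0.12 0 0 1.277; -0.676 0.498 -0.12 0 0 1.277; -0.676 0.498 -0.12 0 0 1.277; -0.676 0.498 -0.12 0 0 1.277' 0.4; python3 -c "
from h import *
show(); rel([.45,-.22,.36],Rfork(90))"
```

```text
clock: 1.75
eef_pos: [0.342, 0.1507, 0.3485]
ee_rot: [[0.998, -0.064, 0.001], [-0.064, -0.998, 0.001], [0.001, -0.001, -1.0]]
contact_force: [1.3, -0.2, 0.2]
gripper_width: 0.0527
t 1.75 q [-0.95, -0.16, 0.35, 1.99, 0.06, 1.3, -0.68] p [0.342, 0.1507, 0.3485] F [1.3, -0.2, 0.2] w 0.053
[[0.998, -0.064, 0.001], [-0.064, -0.998, 0.001], [0.001, -0.001, -1.0]]
rel [ 0.1316  0.363  -0.0119] [-0.001 -0.001 -0.005] dist 0.386 deg 0.3
```

```bash
python3 -m handwheel '0.132 0.363 -0.012 0 0 0; 0.132 0.363 -0.012 0 0 0; 0.132 0.363 -0.012 0 0 0; 0.132 0.363 -0.012 0 0 0;  0.132 0.363 -0.012 0 0 0; 0.132 0.363 -0.012 0.2 0 0; 0.132 0.363 -0.012 0.4 0 0; 0.132 0.363 -0.012 0.5 0 0'; python3 -c "
from h import *
show(); rel([.45,-.22,.36],Rfork(35))"
```

```text
clock: 2.75
eef_pos: [0.4534, -0.2171, 0.3601]
ee_rot: [[0.998, -0.055, 0.017], [-0.057, -0.907, 0.417], [-0.008, -0.417, -0.909]]
contact_force: [0.6, 1.5, -0.6]
gripper_width: 0.0528
t 2.75 q [-0.16, 0.38, 1.03, 1.64, -0.6, 1.65, 0.89] p [0.4534, -0.2171, 0.3601] F [0.6, 1.5, -0.6] w 0.053
[[0.998, -0.055, 0.017], [-0.057, -0.907, 0.417], [-0.008, -0.417, -0.909]]
rel [-0.0032  0.0028 -0.0012] [ 0.53   0.007 -0.004] dist 0.004 deg 30.4
```

```bash
python3 -m handwheel '0 0 0 0.18 0 0; 0 0 0 0.36 0 0; 0 0 0 0.53 0 0; 0 0 0 0.53 0 0'; python3 -c "
from h import *
show(); rel([.45,-.22,.36],Rfork(35))"
```

```text
clock: 3.25
eef_pos: [0.4519, -0.2165, 0.3577]
ee_rot: [[0.998, -0.047, 0.04], [-0.06, -0.582, 0.811], [-0.015, -0.812, -0.584]]
contact_force: [0.4, -0.1, -2.0]
gripper_width: 0.0524
t 3.25 q [0.63, 0.49, 0.21, 1.54, -0.73, 1.85, 0.85] p [0.4519, -0.2165, 0.3577] F [0.4, -0.1, -2.0] w 0.052
[[0.998, -0.047, 0.04], [-0.06, -0.582, 0.811], [-0.015, -0.812, -0.584]]
rel [-0.0017  0.0003 -0.0043] [ 0.012  0.008 -0.012] dist 0.005 deg 1.1
```

```bash
python3 - <<'E'
from h import *
c=env.calibration("top");R=np.array(c["R"]);t=np.array(c["t"]);C=-R.T@t
def pix(u,v,z):
    d=R.T@np.array([(u-c["cx"])/c["fx"],(v-c["cy"])/c["fy"],1]);return C+d*(z-C[2])/d[2]
for n,l in dict(brown=[(390,190),(405,144),(438,155),(424,199)],yellow=[(411,275),(436,254),(454,273),(429,296)],white=[(356,288),(364,264),(394,273),(388,299)]).items():
    print(n,[pix(u,v,.03)[:2].round(3).tolist() for u,v in l])
for p in ([-.20,.005,.10],[-.165,.005,.028],[-.115,.005,.028]):
    print(r2w(p).round(3)); rel(r2w(p),Rfork(35),True)
E
```

```text
brown [[0.58, -0.103], [0.709, -0.147], [0.677, -0.236], [0.555, -0.193]]
yellow [[0.353, -0.151], [0.407, -0.218], [0.358, -0.263], [0.299, -0.195]]
white [[0.319, -0.007], [0.381, -0.029], [0.358, -0.107], [0.292, -0.089]]
[ 0.491 -0.155  0.1  ]
rel [0.0386 0.1719 0.1848] [ 0.012  0.008 -0.012] dist 0.255 deg 1.1
[ 0.493 -0.12   0.028]
rel [0.0397 0.2099 0.2552] [ 0.012  0.008 -0.012] dist 0.333 deg 1.1
[ 0.496 -0.07   0.028]
rel [0.0396 0.1807 0.2958] [ 0.012  0.008 -0.012] dist 0.349 deg 1.1
```

```bash
python3 - <<'E'
from h import *
for p in ([-.20,.012,.10],[-.170,.012,.026]):
    print(r2w(p).round(3)); rel(r2w(p),Rfork(45),True)
E
python3 -m handwheel '0 0 0 -0.16 0 0; 0.036 0.187 0.185 -0.163 0.008 -0.012;0.036 0.187 0.185 -0.163 0.008 -0.012;0.036 0.187 0.185 -0.163 0.008 -0.012;0.036 0.187 0.185 -0.163 0.008 -0.012;0.036 0.187 0.185 -0.163 0.008 -0.012;0.036 0.187 0.185 -0.163 0.008 -0.012' -; python3 - <<'E'
from h import *
show()
for p in ([-.20,.012,.10],[-.170,.012,.026]): rel(r2w(p),Rfork(45),True)
import cv2
for n in("scene","wrist"):
    im=env.snapshot(n); cv2.imwrite(f"pics/{n}1.png",im[:,:,::-1])
E
```

```text
[ 0.484 -0.155  0.1  ]
rel [0.0316 0.169  0.185 ] [-0.162  0.009 -0.012] dist 0.253 deg 9.3
[ 0.485 -0.125  0.026]
rel [0.0326 0.2116 0.2526] [-0.162  0.009 -0.012] dist 0.331 deg 9.3
clock: 4.12
eef_pos: [0.4866, -0.1785, 0.0984]
ee_rot: [[0.998, -0.041, 0.041], [-0.058, -0.709, 0.703], [-0.0, -0.704, -0.71]]
contact_force: [-0.4, -0.1, 0.8]
gripper_width: 0.0524
t 4.12 q [0.53, 0.71, 0.16, 1.77, -0.74, 1.32, 1.06] p [0.4866, -0.1785, 0.0984] F [-0.4, -0.1, 0.8] w 0.052
[[0.998, -0.041, 0.041], [-0.058, -0.709, 0.703], [-0.0, -0.704, -0.71]]
rel [-0.0045 -0.0179 -0.0015] [0.004 0.001 0.001] dist 0.018 deg 0.2
rel [-0.0044  0.0129  0.0722] [0.004 0.001 0.001] dist 0.073 deg 0.2
```

View pics/scene1.png

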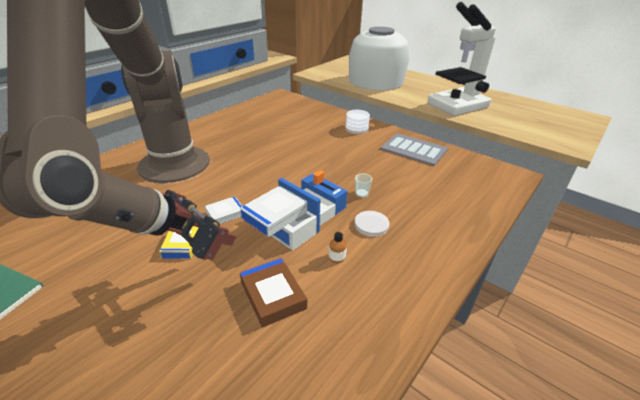

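View pics/wrist1.png

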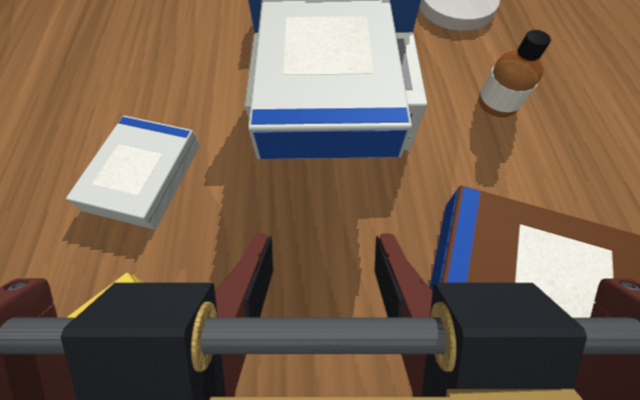

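```bash
python3 -m handwheel '-0.004 0.013 0.04 0.004 0 0;-0.004 0.013 0.072 0.004 0 0;-0.004 0.013 0.072 0.004 0 0'; python3 - <<'E'
from h import *
show()
for p in ([-.118,.010,.022],[-.118,.010,.062]): rel(r2w(p),Rfork(45),True)
E
```

```text
clock: 4.6
eef_pos: [0.4853, -0.1359, 0.0389]
ee_rot: [[0.998, -0.039, 0.041], [-0.056, -0.706, 0.706], [0.001, -0.707, -0.707]]
contact_force: [0.6, -0.5, 0.3]
gripper_width: 0.0527
t 4.6 q [0.51, 0.77, 0.12, 1.84, -0.8, 1.18, 1.13] p [0.4853, -0.1359, 0.0389] F [0.6, -0.5, 0.3] w 0.053
[[0.998, -0.039, 0.041], [-0.056, -0.706, 0.706], [0.001, -0.707, -0.707]]
rel [ 0.0015 -0.0327  0.0396] [-0.     0.001  0.003] dist 0.051 deg 0.2
rel [ 0.0015 -0.061   0.0113] [-0.     0.001  0.003] dist 0.062 deg 0.2
```

```bash
python3 -m handwheel '0.002 -0.016 0.022 0 0 0.003;0.002 -0.033 0.040 0 0 0.003;0.002 -0.033 0.040 0 0 0.003'; python3 - <<'E'
from h import *
show()
import cv2
for n in("scene","wrist"):
    im=env.snapshot(n)[:,:,::-1]
    if n=="scene": im=cv2.resize(im[130:330,130:430],None,fx=2.6,fy=2.6,interpolation=cv2.INTER_CUBIC)
    cv2.imwrite(f"pics/{n}2.png",im)
E
```

```text
clock: 4.97
eef_pos: [0.4906, -0.0839, 0.0343]
ee_rot: [[0.998, -0.04, 0.041], [-0.057, -0.706, 0.706], [0.0, -0.707, -0.707]]
contact_force: [0.4, 0.6, 0.0]
gripper_width: 0.0526
t 4.97 q [0.45, 0.75, 0.09, 1.91, -0.86, 1.11, 1.11] p [0.4906, -0.0839, 0.0343] F [0.4, 0.6, 0.0] w 0.053
[[0.998, -0.04, 0.041], [-0.057, -0.706, 0.706], [0.0, -0.707, -0.707]]
```

View pics/scene2.png

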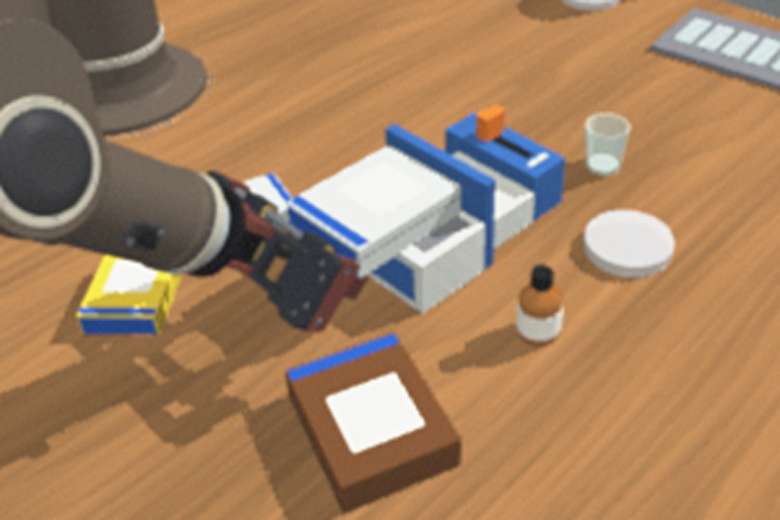

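View pics/wrist2.png

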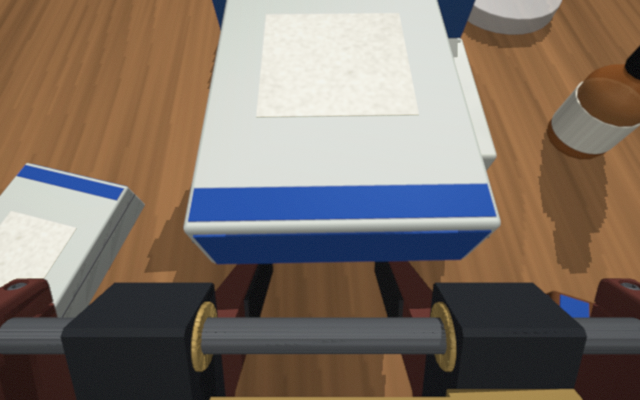

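```bash
python3 -m handwheel '0 -0.007 -0.008 0 0 0;0 -0.014 -0.016 0 0 0;0 -0.021 -0.024 0 0 0;0 -0.029 -0.033 0 0 0; 0 -0.029 -0.033 0 0 0'; python3 - <<'E'
from h import *
show()
import cv2
for n in("scene","wrist"):
    im=env.snapshot(n)[:,:,::-1]
    if n=="scene": im=cv2.resize(im[130:330,130:430],None,fx=2.6,fy=2.6,interpolation=cv2.INTER_CUBIC)
    cv2.imwrite(f"pics/{n}3.png",im)
E
```

```text
clock: 5.7
eef_pos: [0.4903, -0.0886, 0.0776]
ee_rot: [[0.998, -0.042, 0.043], [-0.06, -0.707, 0.705], [0.0, -0.706, -0.708]]
contact_force: [0.3, -0.4, -0.3]
gripper_width: 0.053
t 5.7 q [0.44, 0.68, 0.11, 1.9, -0.83, 1.17, 1.06] p [0.4903, -0.0886, 0.0776] F [0.3, -0.4, -0.3] w 0.053
[[0.998, -0.042, 0.043], [-0.06, -0.707, 0.705], [0.0, -0.706, -0.708]]
```

View pics/scene3.png

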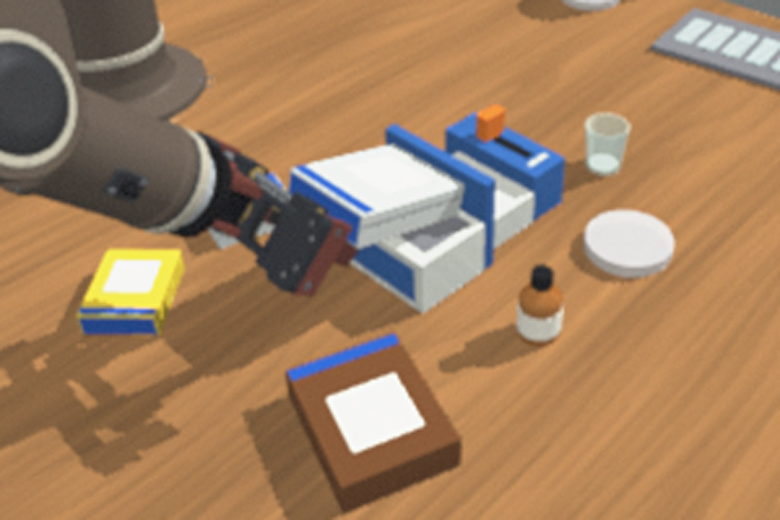

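View pics/wrist3.png

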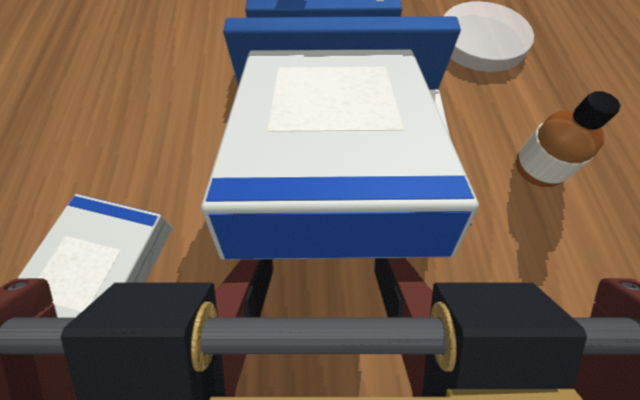

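```bash
python3 -m handwheel '0 -0.008 -0.004 0 0 0;0 -0.017 -0.008 0 0 0;0 -0.0255 -0.0127 0 0 0;0 -0.035 -0.0145 0 0 0;0 -0.045 -0.016 0 0 0; 0 -0.054 -0.0177 0 0 0;  0 -0.054 -0.0177 0 0 0'; python3 - <<'E'
from h import *
show()
import cv2
for n in("scene","wrist"):
    im=env.snapshot(n)[:,:,::-1]
    if n=="scene": im=cv2.resize(im[130:330,130:430],None,fx=2.6,fy=2.6,interpolation=cv2.INTER_CUBIC)
    cv2.imwrite(f"pics/{n}4.png",im)
E
```

```text
clock: 6.68
eef_pos: [0.4915, -0.0615, 0.1279]
ee_rot: [[0.998, -0.042, 0.041], [-0.058, -0.706, 0.706], [-0.001, -0.707, -0.707]]
contact_force: [-0.5, -0.8, -0.2]
gripper_width: 0.0526
t 6.67 q [0.4, 0.58, 0.1, 1.92, -0.82, 1.2, 0.97] p [0.4915, -0.0615, 0.1279] F [-0.5, -0.8, -0.2] w 0.053
[[0.998, -0.042, 0.041], [-0.058, -0.706, 0.706], [-0.001, -0.707, -0.707]]
```

View pics/scene4.png

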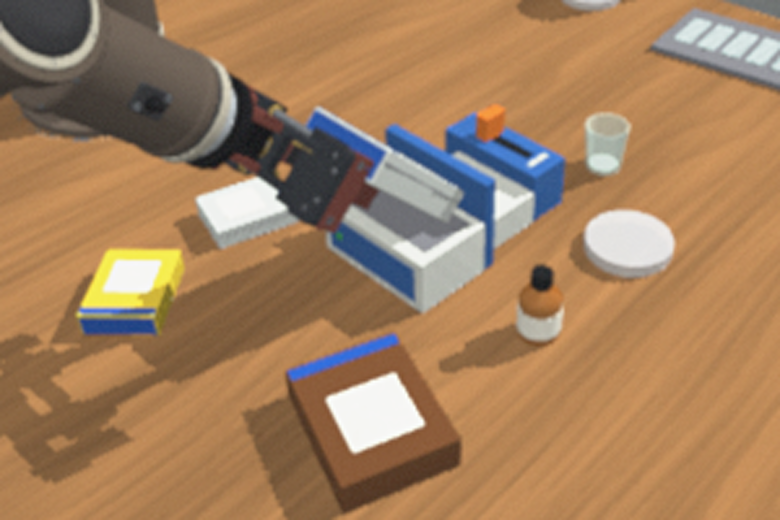

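View pics/wrist4.png

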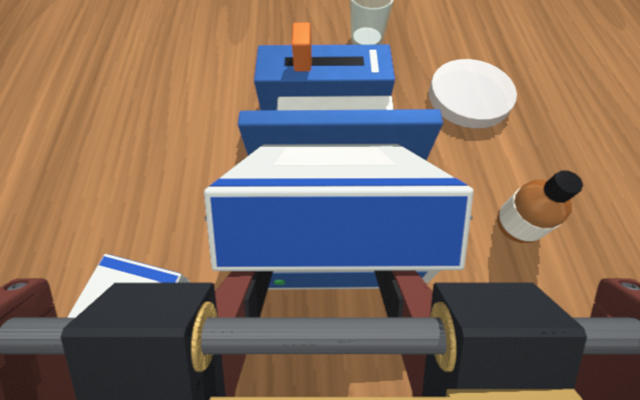

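```bash
python3 -m handwheel '0 -0.007 0.001 0 0 0;0 -0.013 0.0015 0 0 0;0 -0.019 0.002 0 0 0;0 -0.024 0.006 0 0 0;0 -0.029 0.010 0 0 0; 0 -0.033 0.0148 0 0 0;  0 -0.033 0.0148 0 0 0'; python3 - <<'E'
from h import *
show()
import cv2
for n in("scene","wrist"):
    im=env.snapshot(n)[:,:,::-1]
    if n=="scene": im=cv2.resize(im[130:330,130:430],None,fx=2.6,fy=2.6,interpolation=cv2.INTER_CUBIC)
    cv2.imwrite(f"pics/{n}5.png",im)
E
```

```text
clock: 7.65
eef_pos: [0.4934, -0.0276, 0.1401]
ee_rot: [[0.998, -0.043, 0.04], [-0.059, -0.706, 0.706], [-0.002, -0.707, -0.707]]
contact_force: [-0.5, 0.3, 0.4]
gripper_width: 0.0527
t 7.65 q [0.36, 0.54, 0.09, 1.96, -0.84, 1.18, 0.93] p [0.4934, -0.0276, 0.1401] F [-0.5, 0.3, 0.4] w 0.053
[[0.998, -0.043, 0.04], [-0.059, -0.706, 0.706], [-0.002, -0.707, -0.707]]
```

View pics/scene5.png

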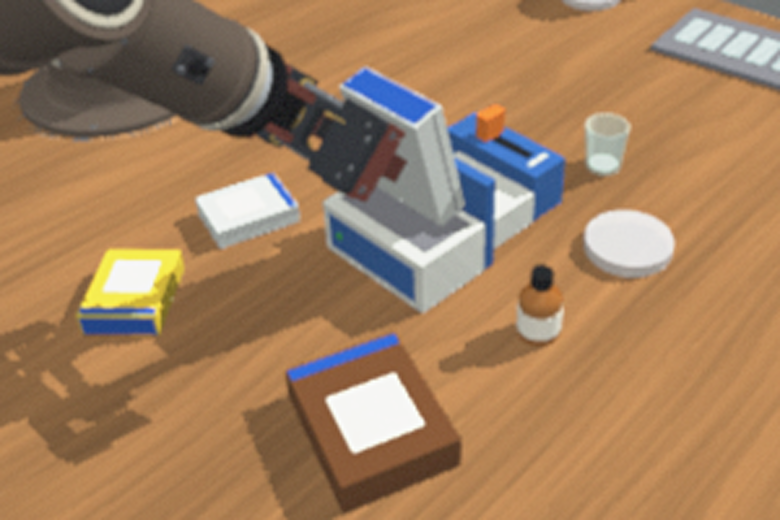

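View pics/wrist5.png

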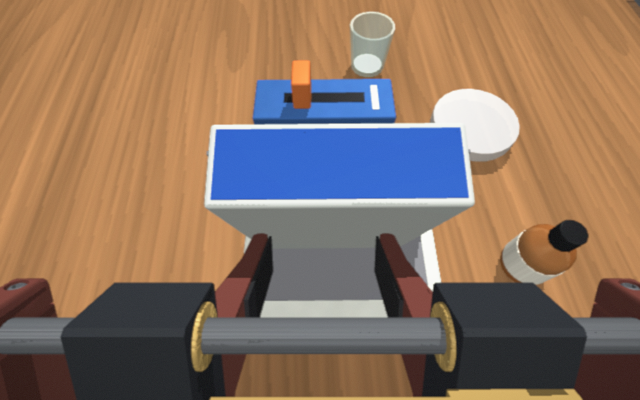

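```bash
python3 -m handwheel '0 -0.0005 0.002 0 0 0;0 -0.001 0.004 0 0 0;0 -0.0015 0.006 0 0 0;0 -0.002 0.008 0 0 0;0 -0.003 0.010 0 0 0; 0 -0.0035 0.012 0 0 0;  0 -0.0035 0.012 0 0 0'; python3 - <<'E'
from h import *
show()
import cv2
for n in("scene","wrist"):
    im=env.snapshot(n)[:,:,::-1]
    if n=="scene": im=cv2.resize(im[130:330,130:430],None,fx=2.6,fy=2.6,interpolation=cv2.INTER_CUBIC)
    cv2.imwrite(f"pics/{n}6.png",im)
E
```

```text
clock: 8.62
eef_pos: [0.4942, -0.0175, 0.1341]
ee_rot: [[0.998, -0.043, 0.041], [-0.06, -0.706, 0.706], [-0.002, -0.707, -0.707]]
contact_force: [0.1, -0.4, -0.6]
gripper_width: 0.0524
t 8.62 q [0.35, 0.54, 0.08, 1.97, -0.86, 1.15, 0.93] p [0.4942, -0.0175, 0.1341] F [0.1, -0.4, -0.6] w 0.052
[[0.998, -0.043, 0.041], [-0.06, -0.706, 0.706], [-0.002, -0.707, -0.707]]
```

View pics/scene6.png

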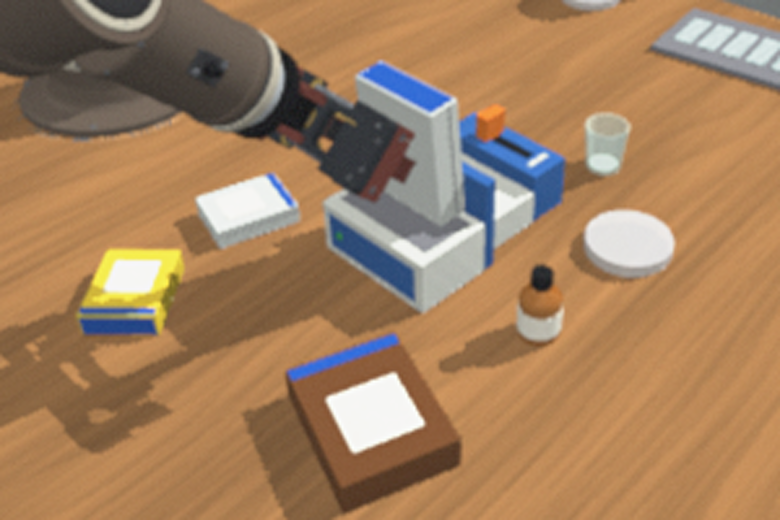

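View pics/wrist6.png

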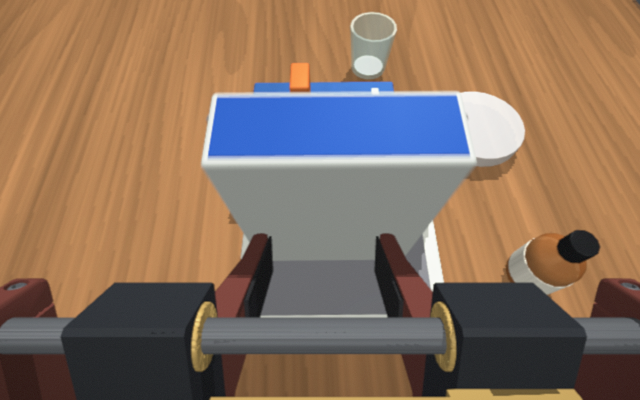

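```bash
python3 -m handwheel '0 0.000 0.003 0 0 0;0 0.001 0.006 0 0 0;0 0.002 0.009 0 0 0;0 0.003 0.012 0 0 0;0 0.004 0.015 0 0 0; 0 0.005 0.017 0 0 0;  0 0.005 0.017 0 0 0'; python3 - <<'E'
from h import *
show()
import cv2
for n in("scene","wrist"):
    im=env.snapshot(n)[:,:,::-1]
    if n=="scene": im=cv2.resize(im[130:330,130:430],None,fx=2.6,fy=2.6,interpolation=cv2.INTER_CUBIC)
    cv2.imwrite(f"pics/{n}7.png",im)
E
```

```text
clock: 9.6
eef_pos: [0.4947, -0.0095, 0.1183]
ee_rot: [[0.998, -0.044, 0.041], [-0.06, -0.706, 0.705], [-0.002, -0.707, -0.708]]
contact_force: [0.2, -0.1, -0.8]
gripper_width: 0.0525
t 9.6 q [0.34, 0.57, 0.07, 1.98, -0.88, 1.12, 0.96] p [0.4947, -0.0095, 0.1183] F [0.2, -0.1, -0.8] w 0.053
[[0.998, -0.044, 0.041], [-0.06, -0.706, 0.705], [-0.002, -0.707, -0.708]]
```

View pics/scene7.png

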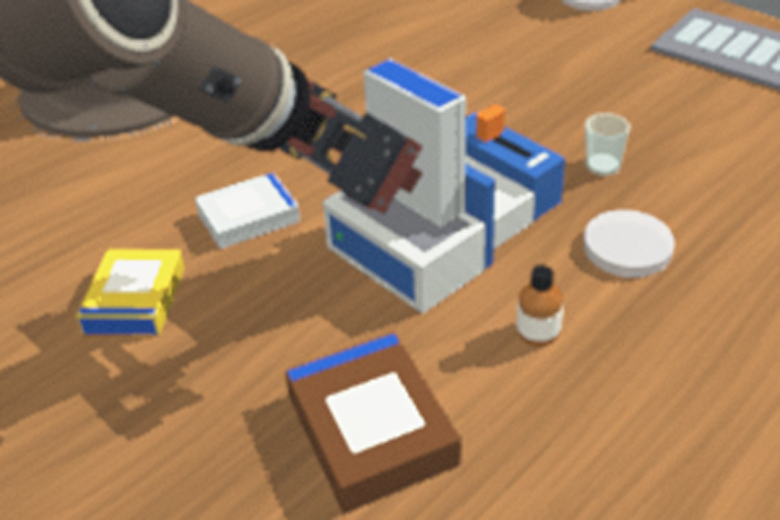

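View pics/wrist7.png

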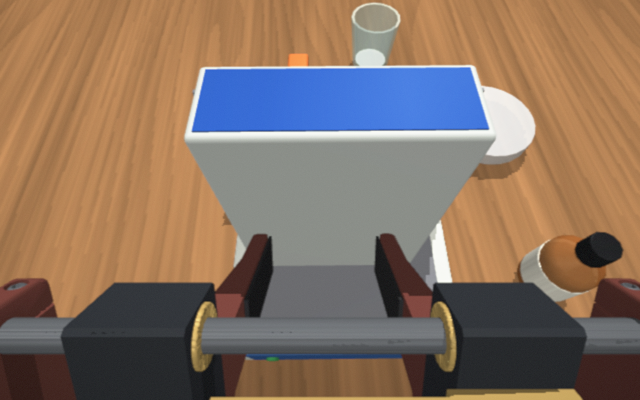

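```bash
python3 -m handwheel '0 0.005 0.004 0 0 0;0 0.010 0.009 0 0 0;0 0.014 0.014 0 0 0;0 0.013 0.0148 0 0 0;0 0.0125 0.0155 0 0 0; 0 0.012 0.016 0 0 0;  0 0.012 0.016 0 0 0'; python3 - <<'E'
from h import *
show()
import cv2
for n in("scene","top"):
    im=env.snapshot(n)[:,:,::-1]
    if n=="scene": im=cv2.resize(im[130:330,130:430],None,fx=2.6,fy=2.6,interpolation=cv2.INTER_CUBIC)
    else: im=cv2.resize(im[140:310,230:460],None,fx=3.4,fy=3.4,interpolation=cv2.INTER_CUBIC)
    cv2.imwrite(f"pics/{n}8.png",im)
E
```

```text
clock: 10.58
eef_pos: [0.4948, -0.0086, 0.098]
ee_rot: [[0.998, -0.044, 0.043], [-0.062, -0.709, 0.703], [-0.001, -0.704, -0.71]]
contact_force: [-1.8, -7.1, -3.1]
gripper_width: 0.053
t 10.57 q [0.34, 0.6, 0.06, 1.99, -0.89, 1.09, 0.99] p [0.4948, -0.0086, 0.098] F [-1.8, -7.1, -3.1] w 0.053
[[0.998, -0.044, 0.043], [-0.062, -0.709, 0.703], [-0.001, -0.704, -0.71]]
```

View pics/scene8.png

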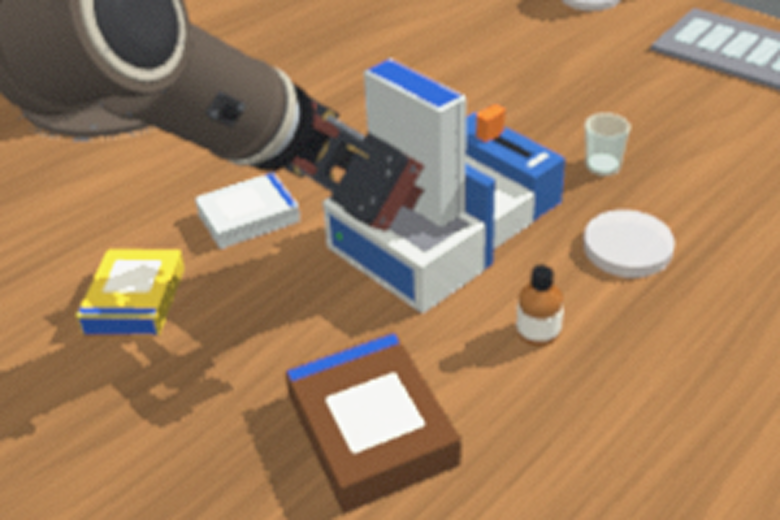

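View pics/top8.png

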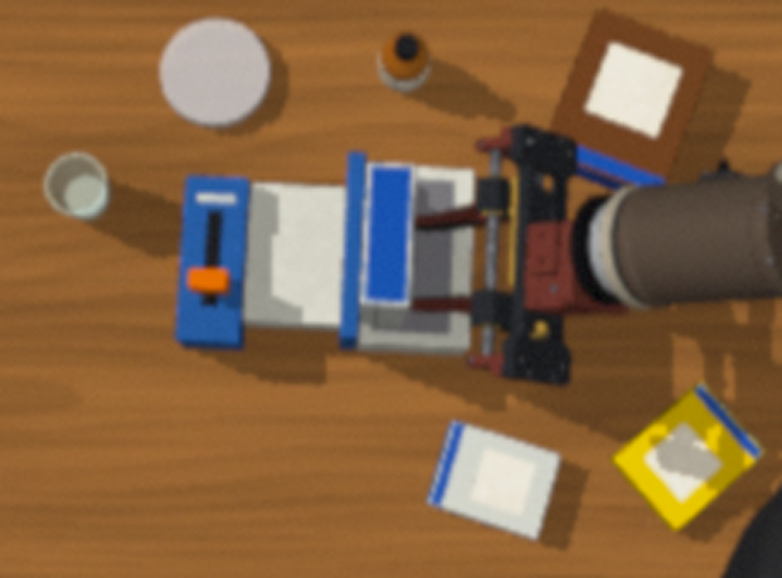

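```bash
python3 -m handwheel '0 0.001 -0.004 0 0 0;0 0.001 -0.015 0 0 0;0 0 -0.05 0 0 0;0 0 -0.1 0 0 0;0 0 -0.16 0 0 0;0 0 -0.16 0 0 0'; python3 - <<'E'
from h import *
show()
import cv2
for n in("scene","wrist","top"):
    im=env.snapshot(n)[:,:,::-1]
    cv2.imwrite(f"pics/{n}9r.png",im)
    if n=="scene": im=cv2.resize(im[160:280,190:400],None,fx=3.8,fy=3.8,interpolation=cv2.INTER_CUBIC)
    elif n=="top": im=cv2.resize(im[140:310,230:460],None,fx=3.4,fy=3.4,interpolation=cv2.INTER_CUBIC)
    cv2.imwrite(f"pics/{n}9.png",im)
E
```

```text
clock: 11.42
eef_pos: [0.4893, -0.1236, 0.215]
ee_rot: [[0.998, -0.043, 0.048], [-0.064, -0.709, 0.702], [0.004, -0.704, -0.71]]
contact_force: [-0.0, 1.4, -0.6]
gripper_width: 0.052
t 11.43 q [0.46, 0.49, 0.16, 1.8, -0.73, 1.4, 0.89] p [0.4893, -0.1236, 0.215] F [-0.0, 1.4, -0.6] w 0.052
[[0.998, -0.043, 0.048], [-0.064, -0.709, 0.702], [0.004, -0.704, -0.71]]
```

View pics/scene9.png

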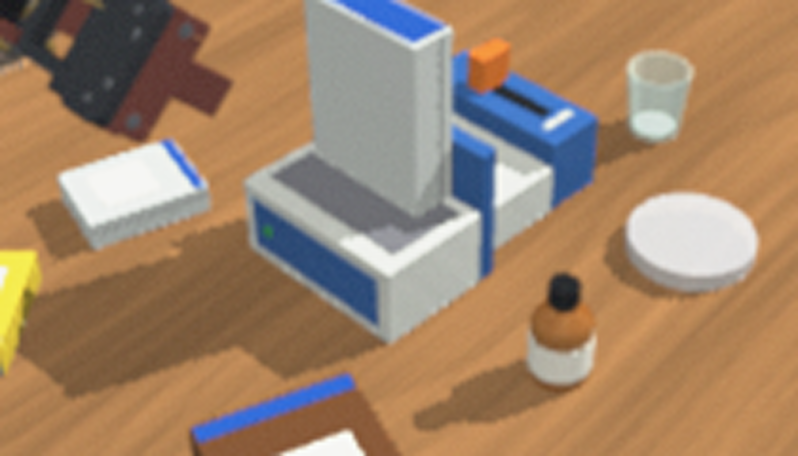

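View pics/top9.png

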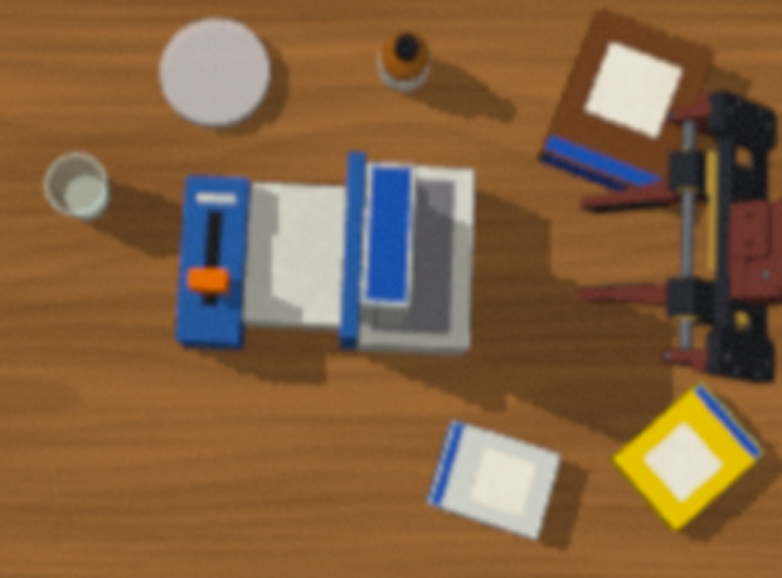

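View pics/wrist9.png

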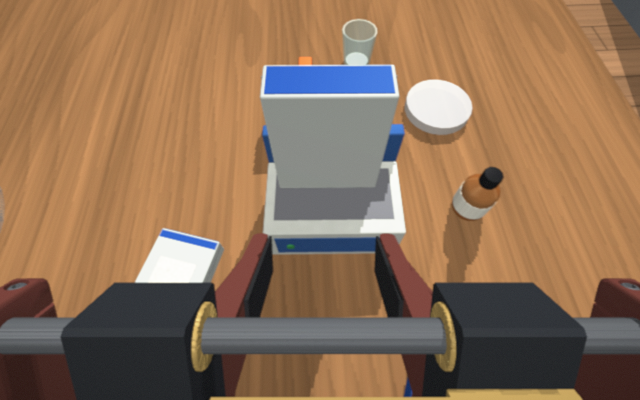

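```bash
python3 - <<'E'
from h import *
T=lambda l:np.array(l)/3.4+[230,140]-.35
S=lambda l:np.array(l)/3.8+[190,160]-.37
P=T([[370,164],[413,165],[408,306],[361,304]])
L=[[.017,-.05,.19],[-.017,-.05,.19],[-.017,.05,.19],[.017,.05,.19]]
r=least_squares(lambda p:(proj("top",place(p,L))-P).ravel(),RP)
def inr(p):
    d=p[:2]-RP[:2];c,s=np.cos(RP[2]),np.sin(RP[2]);return (c*d[0]+s*d[1],-s*d[0]+c*d[1],p[2]-RP[2])
print("top",np.round(inr(r.x),4),r.fun.round(1))
# foot visible underside edge bottom corners in scene
P2=S([[316,148],[412,210]]);L2=[[-.017,.05,.06],[-.017,-.05,.06]]
r2=least_squares(lambda p:(proj("scene",place(p,L2))-P2).ravel(),RP);print("foot",np.round(inr(r2.x),4))
print("slide home",r2w([.115,.03,.0905]).round(4))
print("y face home",r2w([.115,.038,.075]).round(4),"end",r2w([.115,-.002,.075]).round(4))
c=env.calibration("top");R=np.array(c["R"]);t=np.array(c["t"]);C=-R.T@t
for u,v in T([[208,279]]):
    d=R.T@np.array([(u-c["cx"])/c["fx"],(v-c["cy"])/c["fy"],1]);q=C+d*(.0905-C[2])/d[2];print("seen slide top",q.round(4))
E
```

```text
top [-0.0167  0.0035  0.0029] [-0.9 -0.6  0.8 -0.1  0.4  0.5 -0.4  0.2]
foot [-0.011   0.0103 -0.0327]
slide home [0.4841 0.1609 0.0905]
y face home [0.4761 0.1613 0.075 ] end [0.5161 0.159  0.075 ]
seen slide top [0.4852 0.1602 0.0905]
```

```bash
python3 - <<'E'
from h import *
rel([.45,-.10,.36],Rfork(90))
E
```

```text
rel [-0.0392 -0.1161 -0.0934] [-0.786  0.002 -0.001] dist 0.154 deg 45.0
```

```bash
python3 -m handwheel '-0.01 -0.04 -0.035 0 0 0;-0.039 -0.116 -0.093 -0.1 0 0;-0.039 -0.116 -0.093 -0.28 0 0;-0.039 -0.116 -0.093 -0.46 0 0;-0.039 -0.116 -0.093 -0.64 0 0;-0.039 -0.116 -0.093 -0.786 0 0;-0.039 -0.116 -0.093 -0.786 0 0' 1; python3 - <<'E'
from h import *
show()
rel([.42,.1635,.30],Rfork(90));rel([.42,.1635,.20],Rfork(90))
E
```

```text
clock: 12.45
eef_pos: [0.4503, -0.0967, 0.3591]
ee_rot: [[0.999, -0.051, -0.003], [-0.051, -0.999, 0.0], [-0.003, 0.0, -1.0]]
contact_force: [0.1, 0.2, 0.3]
gripper_width: 0.0005
t 12.45 q [0.05, 0.04, 0.05, 1.79, -0.0, 1.31, 0.06] p [0.4503, -0.0967, 0.3591] F [0.1, 0.2, 0.3] w 0.0
[[0.999, -0.051, -0.003], [-0.051, -0.999, 0.0], [-0.003, 0.0, -1.0]]
rel [-0.0435 -0.2583  0.0592] [0.    0.003 0.007] dist 0.269 deg 0.5
rel [-0.0432 -0.2583  0.1592] [0.    0.003 0.007] dist 0.306 deg 0.5
```

```bash
python3 -m handwheel '-0.0435 -0.258 0 0 0.003 0.007;-0.0435 -0.258 0 0 0.003 0.007;-0.0435 -0.258 0 0 0.003 0.007;-0.0435 -0.258 0 0 0.003 0.007;-0.0435 -0.258 0.03 0 0.003 0.007;-0.0435 -0.258 0.09 0 0.003 0.007;-0.0435 -0.258 0.159 0 0.003 0.007;-0.0435 -0.258 0.159 0 0.003 0.007'; python3 - <<'E'
from h import *
show()
rel([.43,.1635,.088],Rfork(90))
import cv2
for n in("scene","wrist","top"):
    im=env.snapshot(n)[:,:,::-1]
    if n=="scene": im=cv2.resize(im[130:330,130:430],None,fx=2.6,fy=2.6,interpolation=cv2.INTER_CUBIC)
    elif n=="top": im=cv2.resize(im[140:310,230:460],None,fx=3.4,fy=3.4,interpolation=cv2.INTER_CUBIC)
    cv2.imwrite(f"pics/{n}10.png",im)
E
```

```text
clock: 13.45
eef_pos: [0.4194, 0.1572, 0.1966]
ee_rot: [[0.998, -0.068, -0.009], [-0.068, -0.998, -0.003], [-0.009, 0.004, -1.0]]
contact_force: [0.7, 0.1, -0.0]
gripper_width: 0.0003
t 13.45 q [-0.25, 0.18, -0.24, 2.04, 0.05, 0.94, -0.59] p [0.4194, 0.1572, 0.1966] F [0.7, 0.1, -0.0] w 0.0
[[0.998, -0.068, -0.009], [-0.068, -0.998, -0.003], [-0.009, 0.004, -1.0]]
rel [ 0.0111 -0.0075  0.1085] [ 0.004  0.009 -0.01 ] dist 0.109 deg 0.8
```

View pics/scene10.png

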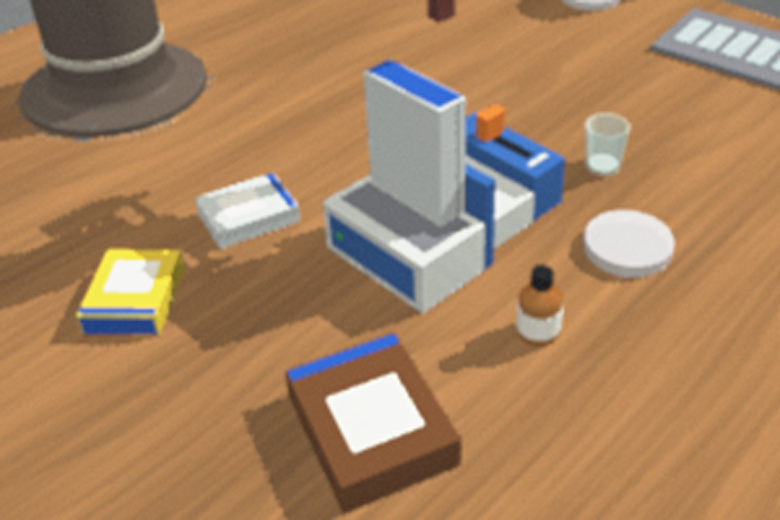

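View pics/wrist10.png

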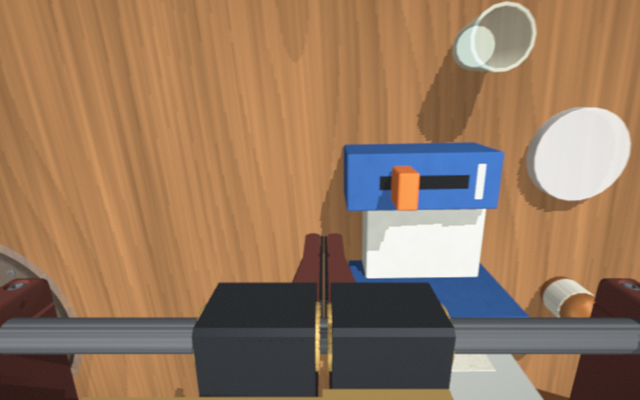

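View pics/top10.png

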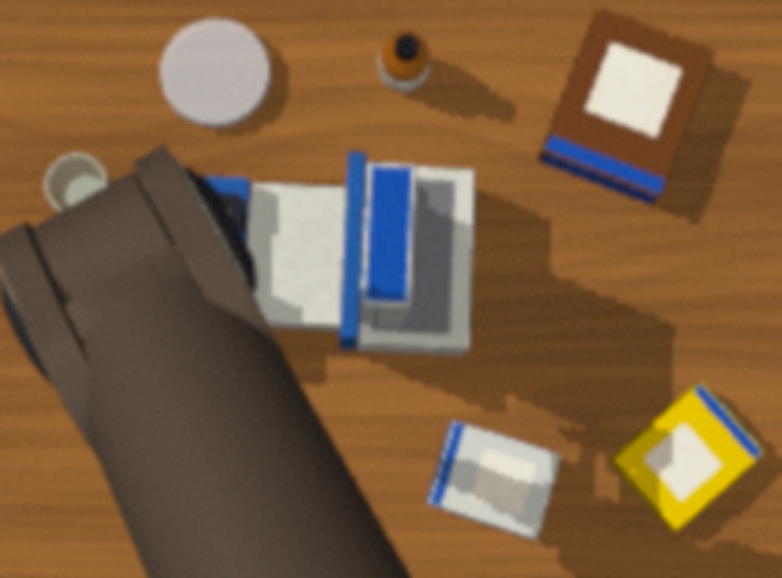

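```bash
python3 - <<'E'
from h import *
s=env.state();c=env.calibration("wrist");T=np.array(c["T_tool_cam"])
for X in(r2w([.115,.03,.0905]),r2w([.14,-.055,.06]),r2w([.14,.075,.06])):
    p=np.array(s["ee_rot"]).T@(X-s["eef_pos"]); p=T[:3,:3].T@(p-T[:3,3]); print(c["fx"]*p[0]/p[2]+c["cx"],c["fy"]*p[1]/p[2]+c["cy"])
E
python3 -m handwheel '0.011 -0.0075 0.05 0.004 0.009 -0.010;0.011 -0.0075 0.1085 0.004 0.009 -0.010;0.011 -0.0075 0.1085 0.004 0.009 -0.010;0.011 -0.0075 0.1085 0.004 0.009 -0.010'; python3 - <<'E'
from h import *
show()
import cv2
im=env.snapshot("wrist")[:,:,::-1]
cv2.imwrite(f"pics/wrist11.png",im)
E
```

```text
403.48143713144907 190.80486556669376
499.1041228187464 151.0771568087951
342.89326061916387 152.6473822557909
clock: 14.1
eef_pos: [0.4356, 0.1665, 0.0947]
ee_rot: [[0.998, -0.057, 0.014], [-0.057, -0.998, 0.003], [0.013, -0.004, -1.0]]
contact_force: [0.2, -0.6, 0.5]
gripper_width: 0.0002
t 14.1 q [-0.28, 0.34, -0.22, 2.12, 0.12, 0.68, -0.65] p [0.4356, 0.1665, 0.0947] F [0.2, -0.6, 0.5] w 0.0
[[0.998, -0.057, 0.014], [-0.057, -0.998, 0.003], [0.013, -0.004, -1.0]]
```

View pics/wrist11.png

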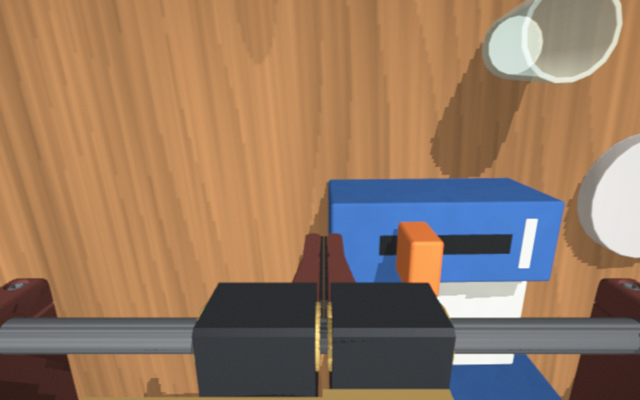

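```bash
python3 - <<'E'
from h import *
show();rel([.436,.1625,.084],Rfork(90));rel([.475,.160,.084],Rfork(90))
E
python3 -m handwheel '0 0.004 0.0105 0.003 -0.013 0;0.012 0.004 0.0105 0.003 -0.013 0;0.024 0.004 0.0105 0.003 -0.013 0;0.036 0.004 0.0105 0.003 -0.013 0;0.046 0.004 0.0105 0.003 -0.013 0;0.046 0.004 0.0105 0.003 -0.013 0'; python3 - <<'E'
from h import *
show()
import cv2
im=env.snapshot("wrist")[:,:,::-1]
cv2.imwrite(f"pics/wrist12.png",im)
E
```

```text
t 14.15 q [-0.28, 0.34, -0.22, 2.12, 0.12, 0.68, -0.65] p [0.4359, 0.1667, 0.095] F [1.0, 0.3, 0.7] w 0.001
[[0.998, -0.057, 0.015], [-0.057, -0.998, 0.004], [0.015, -0.005, -1.0]]
rel [0.0001 0.0042 0.011 ] [-0.005 -0.015  0.001] dist 0.012 deg 0.9
rel [0.0392 0.0045 0.0115] [-0.005 -0.015  0.001] dist 0.041 deg 0.9
clock: 14.9
eef_pos: [0.4802, 0.1593, 0.0818]
ee_rot: [[0.998, -0.057, -0.002], [-0.057, -0.998, 0.006], [-0.003, -0.006, -1.0]]
contact_force: [-2.6, -0.5, 1.4]
gripper_width: 0.0005
t 14.9 q [-0.24, 0.43, -0.21, 2.02, 0.12, 0.7, -0.59] p [0.4802, 0.1593, 0.0818] F [-2.6, -0.5, 1.4] w 0.0
[[0.998, -0.057, -0.002], [-0.057, -0.998, 0.006], [-0.003, -0.006, -1.0]]
```

View pics/wrist12.png

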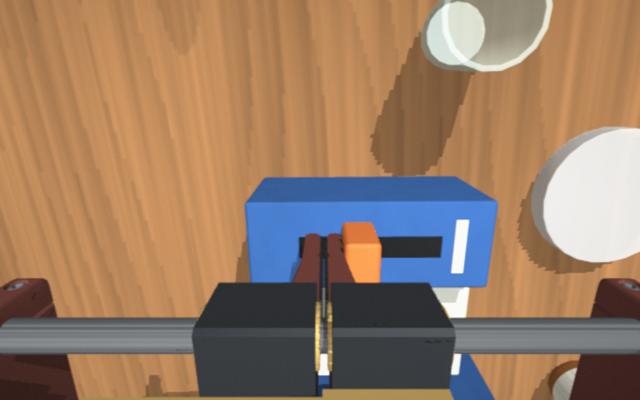

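```bash
python3 -m handwheel '0.008 0 0 0 0 0;0.016 0 0 0 0 0;0.024 0 0 0 0 0;0.024 0 0 0 0 0'; python3 -m handwheel '0.003 0 0 0 0 0;0.006 0 0 0 0 0;0.006 0 0 0 0 0'; python3 - <<'E'
from h import *
show()
import cv2
im=env.snapshot("wrist")[:,:,::-1]
cv2.imwrite(f"pics/wrist13.png",im)
E
```

```text
clock: 15.45
eef_pos: [0.5041, 0.158, 0.0818]
ee_rot: [[0.998, -0.057, -0.002], [-0.057, -0.998, 0.006], [-0.003, -0.006, -1.0]]
contact_force: [-2.7, 0.3, 1.0]
gripper_width: 0.0005
clock: 15.82
eef_pos: [0.5077, 0.1578, 0.0817]
ee_rot: [[0.998, -0.056, -0.006], [-0.056, -0.998, 0.005], [-0.006, -0.005, -1.0]]
contact_force: [-11.1, 1.6, 5.3]
gripper_width: 0.0003
t 15.82 q [-0.23, 0.46, -0.2, 1.96, 0.12, 0.74, -0.56] p [0.5077, 0.1578, 0.0817] F [-11.1, 1.6, 5.3] w 0.0
[[0.998, -0.056, -0.006], [-0.056, -0.998, 0.005], [-0.006, -0.005, -1.0]]
```

View pics/wrist13.png

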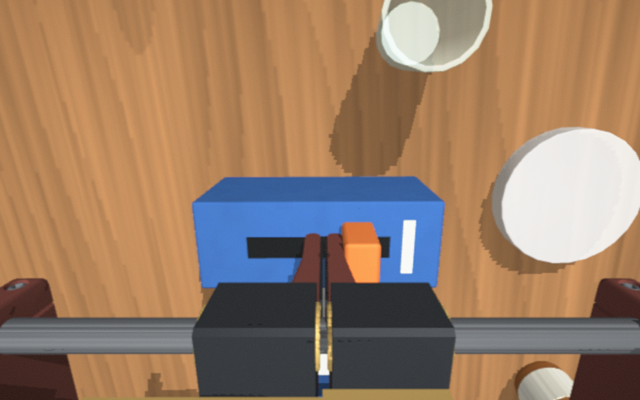

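```bash
python3 -m handwheel '0.002 0 0 0 0 0;0.002 0 0 0 0 0'; python3 - <<'E'
from h import *
show()
import cv2
im=env.snapshot("scene")[:,:,::-1]
cv2.imwrite(f"pics/scene14.png",cv2.resize(im[130:330,130:430],None,fx=2.6,fy=2.6,interpolation=cv2.INTER_CUBIC))
for d in env.silhouettes("scene","slide_top")[:2]: print(d["conf"],d["extent"])
for y in(.03,-.01): print(proj("scene",place(RP,[[.115,y,.0905]])))
E
```

```text
clock: 16.12
eef_pos: [0.5079, 0.1577, 0.0817]
ee_rot: [[0.998, -0.055, -0.009], [-0.055, -0.998, 0.005], [-0.009, -0.004, -1.0]]
contact_force: [-16.1, 1.2, 11.5]
gripper_width: 0.0006
t 16.12 q [-0.23, 0.46, -0.21, 1.96, 0.12, 0.74, -0.56] p [0.5079, 0.1577, 0.0817] F [-16.1, 1.2, 11.5] w 0.001
[[0.998, -0.055, -0.009], [-0.055, -0.998, 0.005], [-0.009, -0.004, -1.0]]
[[318.02268537 172.26798356]]
[[328.84629801 177.81416213]]
```

View pics/scene14.png

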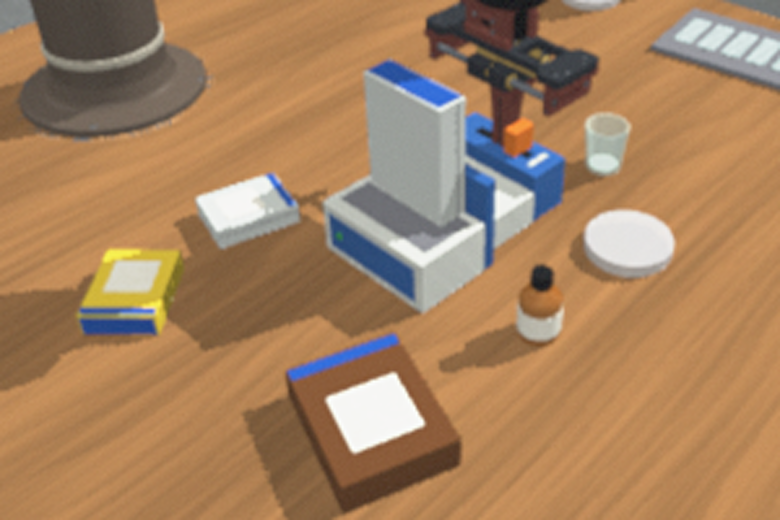

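The slide top sits at about (329.6,177.7), against a predicted end-stop position of (328.8,177.8). It no longer moves at 16 N, so it's at the stop. Retracting now.

```bash
python3 -m handwheel '-0.01 0 0 0 0.005 0;-0.025 0 0 0 0.008 0;-0.04 0 0 0 0.008 0;-0.055 0 0 0 0.008 0;-0.075 0 0 0 0.008 0;-0.075 0 -0.05 0 0.008 0;-0.075 0 -0.11 0 0.008 0;-0.075 0 -0.11 0 0.008 0'; python3 -m handwheel '-0.02 -0.06 -0.06 0 0 0;-0.04 -0.12 -0.06 0 0 0;-0.04 -0.18 -0.06 0 0 0;-0.04 -0.22 -0.06 0 0 0;-0.04 -0.22 -0.06 0 0 0';  python3 - <<'E'
from h import *
show()
import cv2
for n in("scene","top"):
    im=env.snapshot(n)[:,:,::-1]
    if n=="scene": im=cv2.resize(im[160:280,190:400],None,fx=3.8,fy=3.8,interpolation=cv2.INTER_CUBIC)
    elif n=="top": im=cv2.resize(im[140:310,230:460],None,fx=3.4,fy=3.4,interpolation=cv2.INTER_CUBIC)
    cv2.imwrite(f"pics/{n}15.png",im)
E
```

```text
clock: 17.23
eef_pos: [0.4396, 0.1621, 0.1967]
ee_rot: [[0.998, -0.057, 0.015], [-0.057, -0.998, 0.009], [0.015, -0.01, -1.0]]
contact_force: [-0.0, -0.5, -0.0]
gripper_width: 0.0007
clock: 17.85
eef_pos: [0.4074, 0.3868, 0.252]
ee_rot: [[0.999, -0.051, 0.004], [-0.051, -0.999, 0.007], [0.004, -0.007, -1.0]]
contact_force: [-0.6, -1.2, -0.2]
gripper_width: 0.0
t 17.85 q [-0.55, 0.32, -0.37, 1.72, 0.12, 1.12, -1.01] p [0.4074, 0.3868, 0.252] F [-0.6, -1.2, -0.2] w 0.0
[[0.999, -0.051, 0.004], [-0.051, -0.999, 0.007], [0.004, -0.007, -1.0]]
```

View pics/scene15.png

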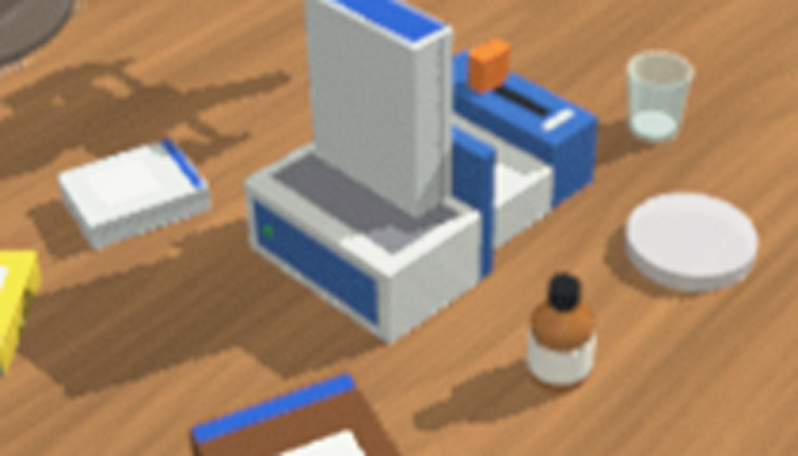

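View pics/top15.png

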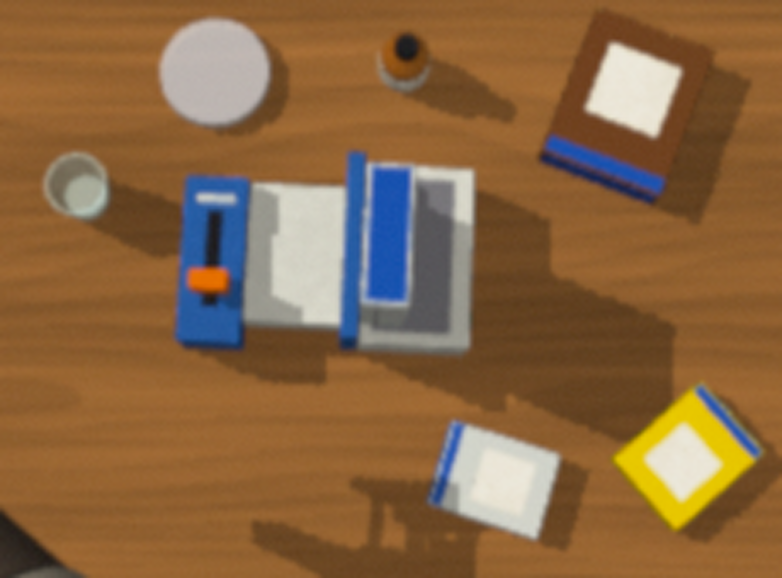

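The slide is back home (top crop 208,279, the same as at the start). The case stands flush against the fence (crop 388,235), the bystanders haven't moved, and the arm is clear. Handing in.

```bash
python3 -m handwheel '0 0 0 0 0 0;0 0 0 0 0 0'; python3 -c "
from station import env
print(env.close_job())"
```

```text
clock: 18.2
eef_pos: [0.4098, 0.3813, 0.2533]
ee_rot: [[0.998, -0.059, 0.006], [-0.059, -0.998, 0.005], [0.006, -0.005, -1.0]]
contact_force: [0.1, -0.1, 0.5]
gripper_width: 0.0001
the job is handed in; nothing more can be done
None
```

The case is standing upright on the shelf against the fence, and the read slide has been pushed to its stop and is back home. I handed the job in at 18.2 s; it gave no verdict.

- **Case:** I lifted the overhanging spine with the two fingertips, tipped the case up, and seated it against the fence with about 7 N. From the top camera, its spine face then sat at reader x −17 mm, y +4 mm, square to within 0.003 rad.
- **Read slide:** I pushed it with the closed fingers until it stopped moving at about 16 N. In the scene picture its top was within about 1 px of the predicted end-stop position. After I withdrew, it was at its starting pixel again.
- **End state:** In the last pictures the case looked unchanged, the bottle, beaker and dish were where they started, and the arm was clear of everything.

**One check disagreed:** a rougher two-corner estimate of the foot from the scene camera gave x −11 mm, y +10 mm and −0.03 rad. That is still within tolerance, and I trusted the top-camera fit more.

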